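# Turn the burner cap to its pin and press it home

## Task

The round burner cap on the green gas cooker was put back turned, so it stands proud on its locating pin. Push its red tab round with a fingertip, without pinching it, until the notch in the rim is over the white pin; then press the cap down until it is fully home and take the hand away. Do not lift the cap, and leave everything else on the ledge as it is.

Things in the scene. Friction and masses are not known exactly. Their poses are not given: they have to be found in the camera images.
- cooker: Gas cooker, fixed: a green enamel box 240 x 240 mm, its flat top 50 mm above the ledge, with a round brass burner head (148 mm across) in the middle of the top, its upper face 68 mm above the ledge. Origin on the ledge under the middle; z up; +x points from the burner's axis to the white pin, -x to the black gas tap on the front face.
- cap_centre (a point): Centre of the burner cap's upper face, on the axis it turns about (a bare 22 mm wide steel nut, 8 mm higher than this face, stands here). The cap is a dark steel disc, 124 mm across and 8 mm thick, level at all times, on an upright stem. At the start its upper face is 88 mm above the ledge; fully home it is 79 mm above it.
- notch (a point): Middle of the notch in the cap's rim, at the height of the cap's upper face and 56 mm from the axis. The notch is 16 mm wide, open outwards, and reaches from the rim (62 mm from the axis) to 47 mm from the axis. Its axes turn with the cap: x outwards along the notch, z up.
- tab (a point): Middle of the top of the red tab that stands on the cap, diametrically opposite the notch, centred 33 mm from the axis. The tab is 28 mm long (radially), 15 mm thick and 20 mm high above the cap's upper face; push on a flank, from either side. Its flat flanks lie along the radius.
- pin (a point): Middle of the top of the white locating pin under the rim, 56 mm from the cap's axis and 79.5 mm above the ledge, fixed to the cooker. The pin is a bar 8 mm wide and 24 mm long radially, from 51 to 75 mm from the axis, so its outer end shows beyond the rim. It stops the cap from going down unless the notch is over it (4 mm of play on each side, about 0.07 rad).
- cap (a joint): Turn of the cap, rad: 0 when the notch is over the pin, grows counter-clockwise seen from above. It can be turned any way round without end; starts between 0.7 and 5.6 (so 2 pi is aligned too). Turning takes a few N at the tab and it stays where it is left.
- stem (a joint): How far the cap is pressed down, m: 0 at the start, 0.009 fully home, negative if lifted. A tight clip holds the cap at any height; pressing it down anywhere on the disc takes about 4 to 6 N, it does not spring back, and the stop at the bottom is hard.
- lighter: Steel flip-top lighter, loose, 14 x 38 x 56 mm, standing upright on the front left corner of the cooker's top, about 130 mm from the cap's axis. Origin at the middle of its underside. Leave it.
- grinder: Empty pepper grinder of glass and steel, loose, 52 mm wide and 123 mm tall, standing on the ledge. Origin at the middle of its underside. Leave it.
- spoon: Rosewood spoon, loose, 200 mm long, lying on the ledge. Leave it.
- meat_hook: S-shaped steel meat hook, loose, about 155 mm long, lying on the ledge. Leave it.
- mug: White enamel mug, loose, 80 mm wide and 80 mm tall, on the ledge. Origin under its middle. Leave it.
- tub_lid (a joint): Hinged lid of the blue plastic tub (200 x 280 x 150 mm, at the left), rad, 0 shut. Leave it.

How it is judged (in metres and radians):
At the end, for the whole second after the job is handed in: The cap is home within 1.5 mm (pressed down more than 7.5 mm of its 9 mm) with its notch within 7 mm of the pin seen from above, and at rest (value of joint stem above 0.0075 m and horizontal distance between notch and pin below 0.007 m and velocity of joint stem below 0.005 m/s and velocity of joint cap between -0.05 and 0.05 rad/s); the robot touches nothing.
It fails at once if the cap is lifted more than 4 mm above where it started (value of joint stem below -0.004 m).
It fails at once if the tab is pinched from both sides (contact force between the fingers and cap_c0 above 1 N and contact force between the fingers and cap_c1 above 1 N).
It fails at once if the tub's lid is opened (value of joint tub_lid above 0.15 rad).
It fails at once if the grinder or the lighter is tipped (angle between any of grinder, lighter's own z axis and vertical above 0.35 rad).
It fails at once if a loose thing standing by (hook, spoon, grinder, lighter or mug) is moved more than 20 mm (distance of any of meat_hook, spoon, grinder, lighter, mug from where it was at the start of the episode above 0.02 m).
It also fails if it takes over 51 s, if anything falls off the work surface, if the arm or the gripper's body presses on something with over 40 N, if the wrist force passes 120 N, or if a joint passes its speed limit or range.

## Robot

A 6-joint arm with a two-finger parallel gripper is mounted at the origin on the work surface. World frame = base frame: x ahead of the robot, y to its left, z up, the work surface at z = 0. Lengths are in mm, angles in rad, forces in N, time in s.
With the tool pointing down it reaches from about 300 to 775 mm from the base axis. Payload 14.6 kg.
Tool frame: the origin (TCP) lies on the centre line of the jaws, within the pads' length; the fingertips stand 22 mm ahead of it and the grasp point (between the pads) lies 3 mm ahead of it; z points along the fingers, y is the line along which they close (so a half turn about z gives the same grasp; the last joint's range is limited). The gripper opens to 85 mm and grips with 20 to 120 N. Pads are 22 mm wide; open, the fingers measure 114 mm over their backs; the gripper's body (76 mm by 85 mm) begins 54 mm behind the grasp point. The pads swing forward as they close: fully open they stand 13 mm farther back than shut.
Start: joints at [1.138, 0.3, 1.521, -0, 1.321, -0.067], TCP at [196.73, 513.602, 253.281] pointing down, gripper open.
Joint ranges: [-3.03, 3.03], [-0.79, 2.21], [0.23, 2.52], [-1.04, 4.18], [0, 3.07], [-2.55, 2.55]. Speed limits (rad/s): [2.22, 2.22, 2.57, 3.14, 3.14, 3.14].

## Interface

Orientations are given as a 3x3 rotation matrix whose columns are the frame's x, y, z axes.
In Python, from rig import robot gives the robot as it stands.
- The arm moves only by the tool play_rows, never from a script. Its argument "steps" is a list of rows, each a list of 3 entries, a list of its own where there are three numbers: the turn, a rotation vector about the world's x, y, z in degrees, then the shift along the world's x, y, z in mm, then the closure, from 0 (fully open) to 1 (shut). A call has 1 to 12 rows; each row shifts and turns the commanded pose from where the row before left it; what a row does not reach is not made up. A row lasts 1/8 s, in which the tool goes at most 62.5 mm and 10.7 degrees, less where a joint would pass 70% of its speed; a pose out of reach is approached as far as the arm can. A call is refused whole if a number of a shift passes 62.5 or a number of a turn 10.7, either way. A call with a gripper value outside its range is refused whole. The fingers move at their own pace and stop on an object; the grip force is fixed at half the most. Time passes only in rows, so rows that do not move let the fingers close. It gives the time, the measured TCP pose, the force, the opening and the grip force at its end, in the units of the state.
- robot.sense(): the state, without advancing time (a new reading comes with each control period).
- robot.get_image(name): name is "scene" or "side" or "wrist"; returns a dict with "pixels" (400x640x3 uint8, red, green, blue), "camera_matrix" (3x3 intrinsics, pixels), "R" (3x3) and "t" (3): a world point X has camera coordinates R X + t. Camera axes: x right, y down, z forward; pixel columns grow to the right and rows downward; lengths in mm; the calibration is good to about 2 mm. The wrist camera is an equidistant fisheye: a pixel r from the principal point sees the ray r / f radians off the axis. A picture is of the moment at which its call begins. There is no depth.
- robot.finish_job(): hands the job in; it is judged then, once.
The state is a dict: "t": time; "joint_positions": joint angles; "joint_vel": joint speeds; "joint_efforts": joint torques, N m; "position": TCP position; "tcp_rot": TCP orientation; "contact_force": force on the tool from outside, world axes, zero at the start; "wrist_torque": the same for the moment, N m; "grip_width": finger opening in mm; "grip_force": force on a finger pad.
Only numpy, scipy, OpenCV 4.12 (cv2) and the standard library are available. Lean on these libraries where they do the work, as an engineer would, in place of code of your own. Each camera call takes 0.05 s, during which the arm holds its last target. There are 200 camera calls.

## Working session

There is one attempt and no reset: what is moved stays moved. The work goes in short steps, Python scripts to look and compute and a tool call to move; the robot and the scene stay as the last step left them, time stands still between calls to the robot, and variables do not carry over. Pictures are saved under pics/ and viewed, at most 10 in all, crops included, and the job is handed in when it is done.

Besides the shell and the picture viewer there is one more tool, called after "Call:" by a JSON object that holds its "name" and its "arguments", one argument or row to a line. play_rows: Moves the arm, as the interface text tells. Its arguments: {"type":"object","properties":{"steps":{"type":"array"}},"required":["steps"]}

```bash
mkdir -p pics; cat > h.py <<'E'
import numpy as np, cv2
from rig import robot
def shot(n,f):
    d=robot.get_image(n); cv2.imwrite(f'pics/{f}.png',d['pixels'][:,:,::-1]); np.savez(f'pics/{f}.npz',K=d['camera_matrix'],R=d['R'],t=d['t'],p=d['pixels']); return d
def back(f,u,v,z,fish=False):
    d=np.load(f'pics/{f}.npz'); K,R,t=d['K'],d['R'],d['t']
    a=np.array([(u-K[0,2])/K[0,0],(v-K[1,2])/K[1,1]])
    if fish:
        r=np.hypot(*a); ray=np.r_[a/r*np.sin(r),np.cos(r)]
    else: ray=np.r_[a,1]
    c=-R.T@t; w=R.T@ray
    return c+w*(z-c[2])/w[2]
E
python3 - <<'E'
from h import *
a=shot('scene','s0');b=shot('wrist','w0');c=shot('side','d0')
for d in(a,b,c): print(-np.array(d['R']).T@d['t'], np.array(d['R'])[2])
s=robot.sense();print(s['t'],s['position'],s['tcp_rot'],s['contact_force'])
E
```

```text
[1415.01354509  102.61753624 1134.9905389 ] [-0.6506688  -0.05807552 -0.7571376 ]
[122.1477415  541.70133659 373.6293019 ] [ 0.28683187 -0.11217998 -0.9513901 ]
[ 463.81633665 -980.36332971 1212.54412152] [ 0.05781626  0.6672856  -0.74255452]
0.15 [196.68225546 513.45309681 252.85540046] [[-9.33825855e-01  3.57727728e-01 -3.80688764e-04]
 [ 3.57727926e-01  9.33825481e-01 -8.37963451e-04]
 [ 5.57341072e-05 -9.18694938e-04 -9.99999576e-01]] [-0.41427817 -0.16226298  0.14969237]
```

View pics/s0.png

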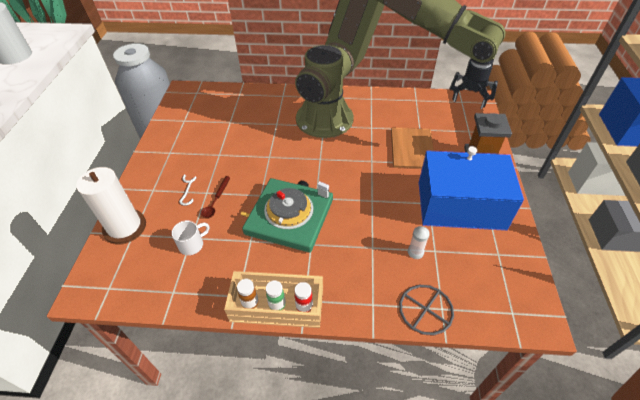

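View pics/w0.png

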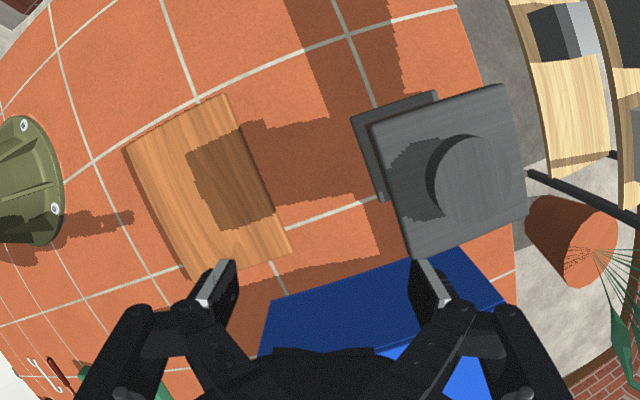

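The cooker is at about (288,212) in the scene view, with the red tab near (281,196) and the lighter near (323,188). Next I'll enlarge both views of the burner.

```bash
python3 - <<'E'
from h import *
p=back('s0',290,205,88);print(p)
d=np.load('pics/d0.npz');q=d['K']@(d['R']@p+d['t']);q=q[:2]/q[2];print(q)
u,v=map(int,q)
A=np.load('pics/s0.npz')['p'][165:255,235:345]; x0,y0=u-55,v-45;B=d['p'][y0:y0+90,x0:x0+110];print(x0,y0)
cv2.imwrite('pics/c0.png',np.vstack([cv2.resize(i,None,fx=6,fy=6,interpolation=cv2.INTER_CUBIC)for i in(A,)])[:,:,::-1])
cv2.imwrite('pics/c1.png',cv2.resize(B,None,fx=6,fy=6,interpolation=cv2.INTER_CUBIC)[:,:,::-1])
E
```

```text
[559.35606606 -74.50483951  88.        ]
[324.28378222 228.55240729]
269 183
```

View pics/c0.png

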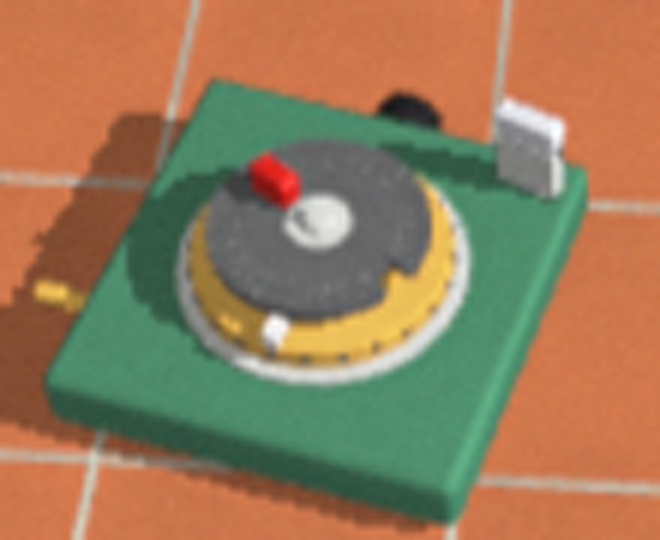

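View pics/c1.png

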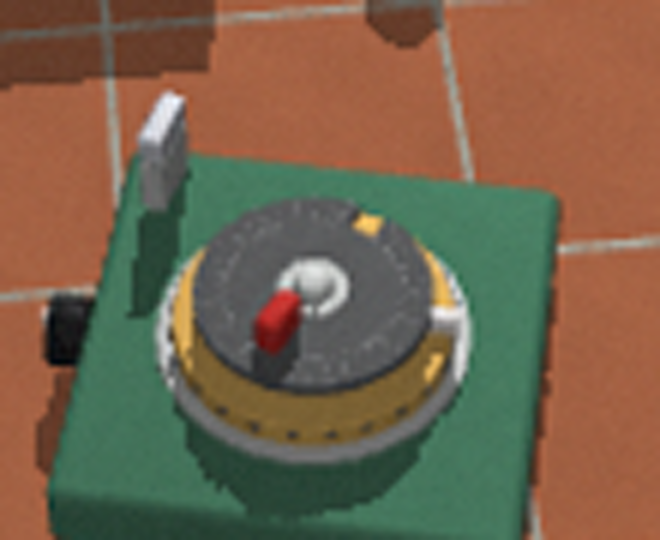

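The crops show:
- Scene crop: disc centre (319,229), notch (400,278), tab top about (275,172), visible pin end about (277,325).
- Side crop: disc centre (313,294), notch (368,222), tab top (280,312), pin (447,316).

```bash
python3 - <<'E'
from h import *
S=lambda u,v,z:back('s0',235+u/6,165+v/6,z); D=lambda u,v,z:back('d0',269+u/6,183+v/6,z)
C=[]
for n,F,P in(('scene',S,dict(c=(319,229,88),n=(400,278,88),t=(277,171,108),p=(277,322,79.5),L=(207,229,88),R=(432,229,88),cor=(545,165,50))),('side',D,dict(c=(313,294,88),n=(368,222,88),t=(280,312,108),p=(447,314,79.5),L=(192,294,88),R=(435,294,88)))):
    c=F(*P['c'])
    for k,v in P.items():
        x=F(*v); d=x-c; print(n,k,x.round(1),'r',np.hypot(*d[:2]).round(1),'ang',np.degrees(np.arctan2(d[1],d[0])).round(1))
for k,(u,v,F) in dict(lightS=(530,120,S),lightD=(168,125,D)).items(): print(k,F(u,v,106))
E
```

```text
scene c [552.  -81.5  88. ] r 0.0 ang 0.0
scene n [583.2 -33.8  88. ] r 57.0 ang 56.8
scene t [ 529. -106.  108.] r 33.7 ang -133.2
scene p [610.6 -97.3  79.5] r 60.7 ang -15.1
scene L [ 555.9 -142.6   88. ] r 61.2 ang -86.4
scene R [548.1 -19.9  88. ] r 61.7 ang 93.6
scene cor [464.6  36.2  50. ] r 146.6 ang 126.6
side c [548.4 -87.   88. ] r 0.0 ang 0.0
side n [582.  -42.3  88. ] r 55.9 ang 53.0
side t [ 529.3 -112.5  108. ] r 31.9 ang -126.8
side p [ 615.8 -100.8   79.5] r 68.8 ang -11.6
side L [486.8 -80.2  88. ] r 61.9 ang 173.7
side R [610.4 -93.8  88. ] r 62.4 ang -6.3
lightS [480.94814194  29.10213588 106.        ]
lightD [482.41795194  21.18290706 106.        ]
```

Both cameras agree: centre about (550,-84), pin at about -13°, notch at about 55° and tab at about -127°. The cap therefore has to turn about 68° clockwise. I'll close the fingers and travel over.

Call:
{"name": "play_rows", "arguments": {
  "steps": [
    [[0,0,-1.5],[12,-22,0],1],
    [[0,0,-1.5],[25,-45,0],1],
    [[0,0,-1.5],[25,-45,0],1],
    [[0,0,-1.5],[25,-45,0],1],
    [[0,0,-1.5],[25,-45,0],1],
    [[0,0,-1.5],[25,-45,0],1],
    [[0,0,-1.5],[25,-45,0],1],
    [[0,0,-1.5],[25,-45,0],1],
    [[0,0,-1.5],[25,-45,0],1],
    [[0,0,-1.5],[25,-45,0],1],
    [[0,0,-1.5],[25,-45,0],1],
    [[0,0,0],[25,-45,0],1]
  ]
}}

```text
t: 1.65
position: [484.3, -5.1, 253.2]
tcp_rot: [[-0.793, 0.609, 0.0], [0.609, 0.793, 0.0], [0.0, 0.0, -1.0]]
contact_force: [-0.4, 0.4, 0.1]
grip_width: 0.1
grip_force: 0.0
```

Call:
{"name": "play_rows", "arguments": {
  "steps": [
    [[0,0,0],[25,-45,0],1],
    [[0,0,0],[25,-45,-20],1],
    [[0,0,0],[18,-40,-30],1],
    [[0,0,0],[0,0,-30],1],
    [[0,0,0],[0,0,-15],1],
    [[0,0,0],[0,0,0],1],
    [[0,0,0],[0,0,0],1],
    [[0,0,0],[0,0,0],1]
  ]
}}

```text
t: 2.65
position: [552.1, -133.2, 159.5]
tcp_rot: [[-0.794, 0.608, 0.002], [0.608, 0.794, -0.001], [-0.002, 0.001, -1.0]]
contact_force: [-0.7, -0.3, 0.8]
grip_width: -0.1
grip_force: 0.0
```

```bash
cat > st.py <<'E'
from h import *
def st():
    s=robot.sense();R=np.array(s['tcp_rot']);print(round(s['t'],2),np.round(s['position'],1),'yaw',np.degrees(np.arctan2(R[1,0],R[0,0])).round(1),'z',R[:,2].round(3),'F',np.round(s['contact_force'],1),s['grip_width'],np.round(s['joint_positions'],2))
E
python3 - <<'E'
from st import *
st()
a=shot('scene','s1')['pixels'][145:255,225:345];b=shot('side','d1')['pixels'][163:273,259:379]
r=lambda i:cv2.resize(i,(400,367),interpolation=cv2.INTER_CUBIC)
cv2.imwrite('pics/c2.png',np.hstack([r(a),r(b)])[:,:,::-1])
E
```

```text
2.65 [ 552.1 -133.2  159.5] yaw 142.6 z [ 0.002 -0.001 -1.   ] F [-0.7 -0.3  0.8] -0.0535900330727948 [-0.3   0.43  1.57 -0.    1.14 -1.22]
```

View pics/c2.png

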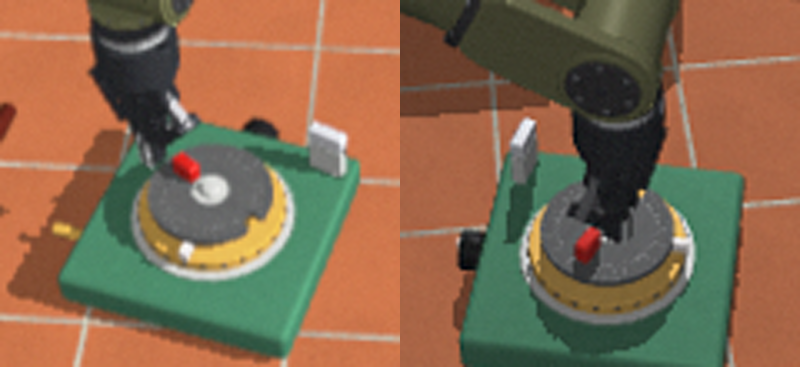

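The fingers hover beside the tab, with the tip at about (270,194.5) in the scene view and (324,234) in the side view. I'll check the tip height against these.

```bash
python3 - <<'E'
from h import *
for f in('s1','d1'):
    d=np.load(f'pics/{f}.npz')
    for z in(124,137.5,150):
        q=d['K']@(d['R']@[552.1,-133.2,z]+d['t']);print(f,z,(q[:2]/q[2]).round(1))
E
```

```text
s1 124 [271.4 195.2]
s1 137.5 [270.9 192.5]
s1 150 [270.5 189.9]
d1 124 [324.  236.5]
d1 137.5 [323.9 233.6]
d1 150 [323.9 230.9]
```

```bash
cat > arc.py <<'E'
from h import *
C=np.array([550,-84.])
def P(th,s,r=38):
    e=lambda a:np.array([np.cos(np.radians(a)),np.sin(np.radians(a))])
    return C+r*e(th)+s*e(th+90)
E
python3 - <<'E'
from arc import *
p=P(-128,18.5);print(p-[552.1,-133.2])
for th in np.arange(-133,-194,-5):
    q=P(th,18.5);print(th,(q-p).round(1),q.round(1));p=q
E
```

```text
[-10.91693712   7.86585407]
-133 [-3.6  0.9] [ 537.6 -124.4]
-138 [-3.5  1.2] [ 534.1 -123.2]
-143 [-3.4  1.5] [ 530.8 -121.6]
-148 [-3.2  1.8] [ 527.6 -119.8]
-153 [-3.   2.1] [ 524.5 -117.7]
-158 [-2.8  2.3] [ 521.7 -115.4]
-163 [-2.6  2.6] [ 519.1 -112.8]
-168 [-2.4  2.8] [ 516.7 -110. ]
-173 [-2.1  3. ] [ 514.5 -107. ]
-178 [-1.9  3.2] [ 512.7 -103.8]
-183 [-1.6  3.3] [ 511.1 -100.5]
-188 [-1.3  3.5] [509.8 -97. ]
-193 [-1.   3.6] [508.8 -93.5]
```

Call:
{"name": "play_rows", "arguments": {
  "steps": [
    [[0,0,0],[0,0,-10],1],
    [[0,0,0],[0,0,-12],1],
    [[0,0,0],[0,0,-10],1],
    [[0,0,0],[0,0,-7],1],
    [[0,0,0],[0,0,0],1],
    [[0,0,0],[0,0,0],1]
  ]
}}

```text
t: 3.5
position: [551.9, -133.5, 119.6]
tcp_rot: [[-0.794, 0.608, 0.0], [0.608, 0.794, -0.0], [-0.0, 0.0, -1.0]]
contact_force: [0.4, -0.5, 0.5]
grip_width: -0.1
grip_force: 0.0
```

Now the approach and the first part of the arc.

Call:
{"name": "play_rows", "arguments": {
  "steps": [
    [[0,0,0],[-3,2,0],1],
    [[0,0,0],[-3,2,0],1],
    [[0,0,0],[-3,2,0],1],
    [[0,0,0],[-2,2,0],1],
    [[0,0,-2.5],[-1.8,0.4,0],1],
    [[0,0,-2.5],[-1.8,0.5,0],1],
    [[0,0,-2.5],[-1.8,0.6,0],1],
    [[0,0,-2.5],[-1.7,0.6,0],1],
    [[0,0,-2.5],[-1.7,0.7,0],1],
    [[0,0,-2.5],[-1.7,0.8,0],1],
    [[0,0,-2.5],[-1.6,0.9,0],1],
    [[0,0,-2.5],[-1.6,0.9,0],1]
  ]
}}

```text
t: 5.0
position: [527.0, -120.2, 119.4]
tcp_rot: [[-0.537, 0.844, 0.0], [0.844, 0.537, -0.001], [-0.001, -0.0, -1.0]]
contact_force: [-0.3, -3.0, 0.4]
grip_width: -0.3
grip_force: 1.1
```

Call:
{"name": "play_rows", "arguments": {
  "steps": [
    [[0,0,-2.5],[-1.5,1.0,0],1],
    [[0,0,-2.5],[-1.5,1.1,0],1],
    [[0,0,-2.5],[-1.4,1.1,0],1],
    [[0,0,-2.5],[-1.4,1.2,0],1],
    [[0,0,-2.5],[-1.3,1.3,0],1],
    [[0,0,-2.5],[-1.3,1.3,0],1],
    [[0,0,-2.5],[-1.2,1.4,0],1],
    [[0,0,-2.5],[-1.2,1.4,0],1],
    [[0,0,-2.5],[-1.1,1.5,0],1],
    [[0,0,-2.5],[-1.0,1.5,0],1],
    [[0,0,-2.5],[-1.0,1.6,0],1],
    [[0,0,-2.5],[-0.9,1.6,0],1]
  ]
}}

```text
t: 6.5
position: [512.0, -104.1, 119.3]
tcp_rot: [[-0.043, 0.999, -0.0], [0.999, 0.043, -0.0], [-0.0, -0.0, -1.0]]
contact_force: [-0.9, -2.6, 1.1]
grip_width: -0.4
grip_force: 1.1
```

```bash
python3 - <<'E'
from st import *
st()
a=shot('scene','s2')['pixels'][165:240,250:330];b=shot('side','d2')['pixels'][193:268,284:364]
r=lambda i:cv2.resize(i,(400,375),interpolation=cv2.INTER_CUBIC)
cv2.imwrite('pics/c3.png',np.hstack([r(a),r(b)])[:,:,::-1])
E
```

```text
6.5 [ 512.  -104.1  119.3] yaw 92.5 z [-0. -0. -1.] F [-0.9 -2.6  1.1] -0.37408670986103276 [-0.27  0.39  1.73 -0.    1.02 -0.31]
```

View pics/c3.png

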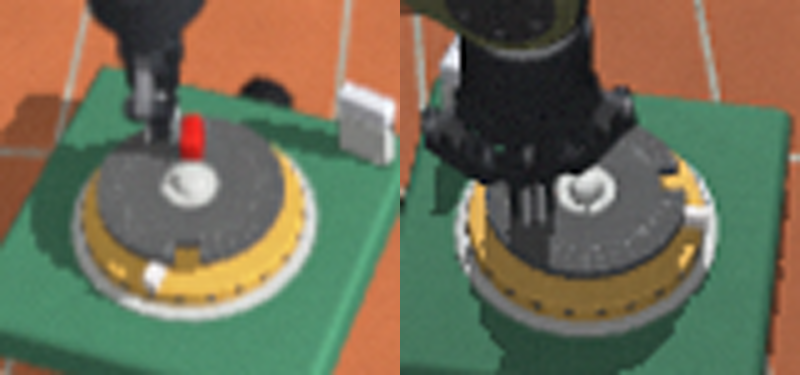

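The cap is turning. In the composite, the scene half shows the notch at (188,253) and the pin at (154,276); the side half shows the notch at (671,175) and the pin at (697,213).

```bash
python3 - <<'E'
from h import *
S=lambda u,v,z:back('s2',250+u/5,165+v/5,z); D=lambda u,v,z:back('d2',284+(u-400)/5,193+v/5,z)
for c,F,n,p in(((552,-81.5),S,(188,253),(154,275)),((548.4,-87),D,(671,175),(696,212))):
    for x in(F(*n,88),F(*p,79.5)):
        d=x[:2]-c;print(x.round(1),np.hypot(*d).round(1),np.degrees(np.arctan2(d[1],d[0])).round(1))
x=S(192,130,108);d=x[:2]-[552,-81.5];print('tab',x.round(1),np.hypot(*d).round(1),np.degrees(np.arctan2(d[1],d[0])).round(1))
E
```

```text
[603.5 -76.8  88. ] 51.7 5.2
[616.  -97.7  79.5] 66.0 -14.2
[602.3 -77.1  88. ] 54.8 10.4
[ 614.9 -100.9   79.5] 67.9 -11.8
tab [516.6 -83.7 108. ] 35.5 -176.5
```

About 20° remains, so I'll turn 12.5° more and measure again.

Call:
{"name": "play_rows", "arguments": {
  "steps": [
    [[0,0,-2.5],[-0.8,1.6,0],1],
    [[0,0,-2.5],[-0.8,1.7,0],1],
    [[0,0,-2.5],[-0.7,1.7,0],1],
    [[0,0,-2.5],[-0.6,1.8,0],1],
    [[0,0,-2.5],[-0.6,1.8,0],1],
    [[0,0,0],[0,0,0],1]
  ]
}}

```text
t: 7.35
position: [508.7, -95.4, 119.3]
tcp_rot: [[0.172, 0.985, -0.0], [0.985, -0.172, -0.0], [-0.0, -0.0, -1.0]]
contact_force: [-1.5, -0.8, 0.2]
grip_width: 0.1
grip_force: 0.5
```

```bash
python3 - <<'E'
from st import *
st()
a=shot('scene','s3')['pixels'][185:235,262:312];b=shot('side','d3')['pixels'][207:257,310:360]
r=lambda i:cv2.resize(i,(400,400),interpolation=cv2.INTER_CUBIC)
cv2.imwrite('pics/c4.png',np.hstack([r(a),r(b)])[:,:,::-1])
E
```

```text
7.35 [508.7 -95.4 119.3] yaw 80.1 z [-0. -0. -1.] F [-1.5 -0.8  0.2] 0.06770965248106135 [-0.26  0.38  1.75 -0.    1.01 -0.08]
```

View pics/c4.png

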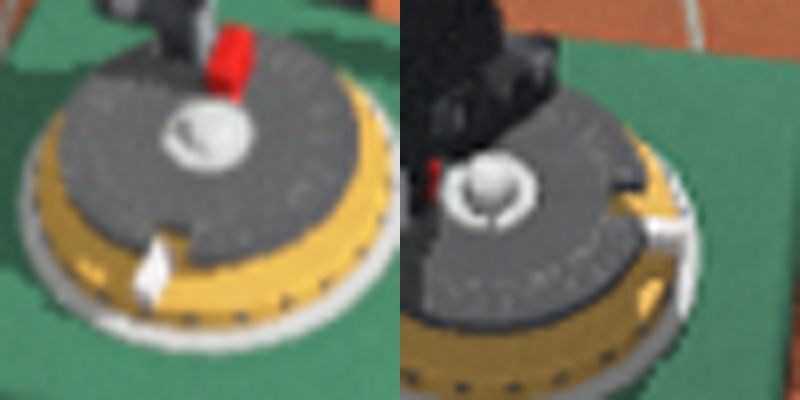

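The pin is now partly in the notch. In the scene half the notch is at about (172,247) and the pin top at (154,262); in the side half the notch is at about (630,202) and the pin top at (664,228).

```bash
python3 - <<'E'
from h import *
S=lambda u,v,z:back('s3',262+u/8,185+v/8,z); D=lambda u,v,z:back('d3',310+(u-400)/8,207+v/8,z)
for c,F,n,p in(((552,-81.5),S,(172,247),(154,262)),((548.4,-87),D,(630,202),(664,228))):
    for x in(F(*n,88),F(*p,79.5)):
        d=x[:2]-c;print(x.round(1),np.hypot(*d).round(1),np.degrees(np.arctan2(d[1],d[0])).round(1))
x=S(235,48,108);d=x[:2]-[552,-81.5];print('tab',x.round(1),np.hypot(*d).round(1),np.degrees(np.arctan2(d[1],d[0])).round(1))
# predicted notch corners (rim, inner) in pixel coords for aligned cap, pin at -13
for f,c,o in(('s3',(552,-81.5),(262,185,0)),('d3',(548.4,-87),(310,207,400))):
    d=np.load(f'pics/{f}.npz')
    for psi in(0,-6,-13):
        a=np.radians(psi);R=np.array([[np.cos(a),-np.sin(a)],[np.sin(a),np.cos(a)]]);out=[]
        for l in((47,8),(47,-8),(61.5,8),(61.5,-8)):
            w=R@l+c;q=d['K']@(d['R']@[*w,88]+d['t']);q=q[:2]/q[2];out.append(((q[0]-o[0])*8+o[2],(q[1]-o[1])*8))
        print(f,psi,np.round(out).astype(int).tolist())
E
```

```text
[605.4 -89.7  88. ] 54.1 -8.8
[606.9 -97.5  79.5] 57.2 -16.2
[601.8 -93.9  88. ] 53.9 -7.3
[ 614.2 -101.2   79.5] 67.3 -12.2
tab [516.  -73.9 108. ] 36.8 168.1
s3 0 [[214, 236], [175, 234], [210, 265], [170, 263]]
s3 -6 [[202, 237], [163, 232], [194, 265], [154, 260]]
s3 -13 [[187, 236], [150, 227], [175, 264], [137, 255]]
d3 0 [[608, 173], [614, 206], [646, 170], [651, 202]]
d3 -6 [[612, 183], [612, 216], [649, 183], [650, 216]]
d3 -13 [[613, 195], [609, 228], [651, 198], [647, 231]]
```

About 5° remains.

Call:
{"name": "play_rows", "arguments": {
  "steps": [
    [[0,0,-2.5],[-0.5,1.8,0],1],
    [[0,0,-2.5],[-0.4,1.8,0],1],
    [[0,0,0],[0,0,0],1],
    [[0,0,0],[0,0,0],1]
  ]
}}

```text
t: 7.95
position: [507.9, -91.8, 119.3]
tcp_rot: [[0.257, 0.966, 0.0], [0.966, -0.257, 0.0], [0.0, 0.0, -1.0]]
contact_force: [-0.9, -0.8, 0.2]
grip_width: -0.2
grip_force: 0.4
```

```bash
python3 - <<'E'
from st import *
st()
a=shot('scene','s4')['pixels'][185:235,262:312];b=shot('side','d4')['pixels'][207:257,310:360]
r=lambda i:cv2.resize(i,(400,400),interpolation=cv2.INTER_CUBIC)
cv2.imwrite('pics/c5.png',np.hstack([r(a),r(b)])[:,:,::-1])
E
```

```text
7.95 [507.9 -91.8 119.3] yaw 75.1 z [ 0.  0. -1.] F [-0.9 -0.8  0.2] -0.2299968128136163 [-0.25  0.38  1.75  0.    1.01  0.01]
```

View pics/c5.png

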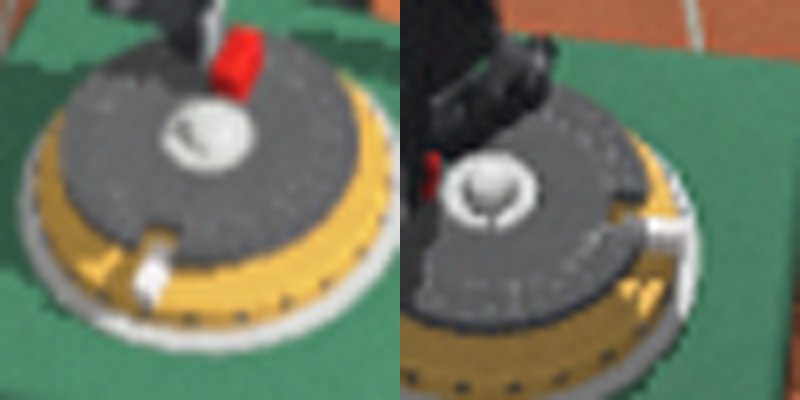

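The notch is nearly centred over the pin: scene edges at about 147 to 180 with the pin at about 157, side gap slightly large on the upper edge. One more degree, then I'll back off the flank and start down.

Call:
{"name": "play_rows", "arguments": {
  "steps": [
    [[0,0,-1],[-0.1,0.8,0],1],
    [[0,0,0],[0,0,0],1],
    [[0,0,0],[-0.7,-2.4,0],1],
    [[0,0,0],[-0.6,-2.4,0],1],
    [[0,0,0],[0,0,-4],1],
    [[0,0,0],[0,0,-4],1],
    [[0,0,0],[0,0,-2],1],
    [[0,0,0],[0,0,0],1]
  ]
}}

```text
t: 9.05
position: [506.4, -95.7, 109.2]
tcp_rot: [[0.275, 0.961, -0.0], [0.961, -0.275, 0.0], [0.0, -0.0, -1.0]]
contact_force: [-0.4, -0.8, -0.0]
grip_width: -0.1
grip_force: 0.0
```

Call:
{"name": "play_rows", "arguments": {
  "steps": [
    [[0,0,0],[0,0,-1],1],
    [[0,0,0],[0,0,-1],1],
    [[0,0,0],[0,0,-1],1],
    [[0,0,0],[0,0,0],1]
  ]
}}

```text
t: 9.55
position: [506.5, -95.8, 106.3]
tcp_rot: [[0.275, 0.961, 0.0], [0.961, -0.275, -0.0], [0.0, 0.0, -1.0]]
contact_force: [-1.0, -0.0, 4.0]
grip_width: 0.0
grip_force: 1.7
```

Call:
{"name": "play_rows", "arguments": {
  "steps": [
    [[0,0,0],[0,0,-1],1],
    [[0,0,0],[0,0,-1],1],
    [[0,0,0],[0,0,-1],1],
    [[0,0,0],[0,0,0],1]
  ]
}}

```text
t: 10.05
position: [506.4, -95.8, 103.2]
tcp_rot: [[0.275, 0.961, -0.0], [0.961, -0.275, 0.0], [0.0, -0.0, -1.0]]
contact_force: [-1.4, 0.5, 3.5]
grip_width: -0.1
grip_force: 1.5
```

Call:
{"name": "play_rows", "arguments": {
  "steps": [
    [[0,0,0],[0,0,-1],1],
    [[0,0,0],[0,0,-1],1],
    [[0,0,0],[0,0,0],1]
  ]
}}

```text
t: 10.42
position: [506.5, -95.8, 101.2]
tcp_rot: [[0.275, 0.961, 0.0], [0.961, -0.275, 0.0], [0.0, 0.0, -1.0]]
contact_force: [-0.6, 0.3, 2.5]
grip_width: 0.3
grip_force: 1.5
```

The cap is going down at low force, so the notch has cleared the pin. I'll press until it reaches the hard stop.

Call:
{"name": "play_rows", "arguments": {
  "steps": [
    [[0,0,0],[0,0,-0.5],1],
    [[0,0,0],[0,0,-0.5],1],
    [[0,0,0],[0,0,0],1]
  ]
}}

```text
t: 10.8
position: [506.5, -95.8, 100.5]
tcp_rot: [[0.275, 0.961, 0.0], [0.961, -0.275, -0.0], [-0.0, 0.0, -1.0]]
contact_force: [-2.4, 0.4, 7.5]
grip_width: 0.1
grip_force: 3.8
```

Call:
{"name": "play_rows", "arguments": {
  "steps": [
    [[0,0,0],[0,0,-0.5],1],
    [[0,0,0],[0,0,0],1]
  ]
}}

```text
t: 11.05
position: [506.5, -95.9, 100.3]
tcp_rot: [[0.275, 0.961, 0.0], [0.961, -0.275, -0.0], [-0.0, 0.0, -1.0]]
contact_force: [-4.8, -0.3, 11.4]
grip_width: -0.0
grip_force: 5.5
```

The force rises stiffly at tip height of about 78.5 mm, so this is the stop. I'll lift away.

Call:
{"name": "play_rows", "arguments": {
  "steps": [
    [[0,0,0],[0,0,2],1],
    [[0,0,0],[0,0,8],1],
    [[0,0,0],[0,0,20],1],
    [[0,0,0],[0,0,40],1],
    [[0,0,0],[0,-20,40],1],
    [[0,0,0],[-20,-40,40],1],
    [[0,0,0],[-30,-50,0],1],
    [[0,0,0],[-30,-50,0],1],
    [[0,0,0],[0,0,0],1],
    [[0,0,0],[0,0,0],1]
  ]
}}

```text
t: 12.3
position: [426.5, -255.6, 249.9]
tcp_rot: [[0.275, 0.961, 0.0], [0.961, -0.275, 0.0], [0.0, 0.0, -1.0]]
contact_force: [-0.0, 0.3, 0.1]
grip_width: 0.3
grip_force: 0.0
```

```bash
python3 - <<'E'
from st import *
st()
a=shot('scene','s5')['pixels'][175:245,250:320];b=shot('side','d5')['pixels'][197:267,290:360]
r=lambda i:cv2.resize(i,(400,400),interpolation=cv2.INTER_CUBIC)
cv2.imwrite('pics/c6.png',np.hstack([r(a),r(b)])[:,:,::-1])
E
```

```text
12.3 [ 426.5 -255.6  249.9] yaw 74.0 z [ 0.  0. -1.] F [-0.   0.3  0.1] 0.330435694668073 [-0.61  0.19  1.67  0.    1.28 -0.33]
```

View pics/c6.png

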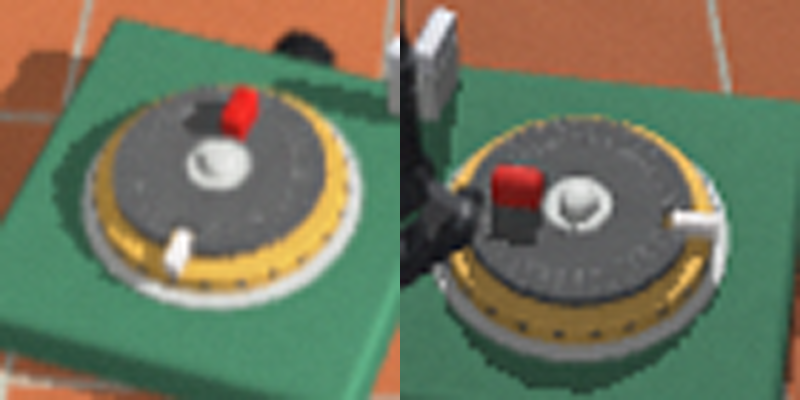

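The pin fills the notch, flush with the cap (scene half (178,248), side half (692,220)). The lighter is still standing and the hand is clear.

```bash
python3 -c "from rig import robot;print(robot.finish_job())"
```

```text
the job is handed in; nothing more can be done
None
```

The burner cap was turned about 68° clockwise until its notch was over the white pin, then pressed down to its hard stop; the hand is clear and the job was handed in at about 12 s, with no verdict returned.

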